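# Set the saw's dust extraction: speed selector and run-on timer

### The arm

A 6-joint arm with a two-finger parallel gripper is mounted at the origin on a cart in front of the work surface, level with it; the furniture and walls round the work are solid. World frame = base frame: x ahead of the robot, y to its left, z up, the work surface at z = 0. Lengths are in m, angles in rad, forces in N, time in s.
With the tool pointing down it reaches from about 0.275 to 1 m from the base axis. Payload 8.4 kg.
Tool frame: the origin (TCP) lies midway between the tips of the shut fingers; the grasp point (between the pads) lies manip.pinch_z behind it (manip.pinch_z is the distance from the TCP to the grasp point, in m); z points along the fingers, y is the line along which they close (so a half turn about z gives the same grasp; the last joint's range is limited). The gripper opens to 85 mm and grips with 20 to 120 N. Pads are 22 mm wide; open, the fingers measure 114 mm over their backs; the gripper's body (76 mm by 85 mm) begins 54 mm behind the grasp point. The pads swing forward as they close: fully open they stand 13 mm farther back than shut.
Start: joints at [-1.111, 0.353, 1.633, -0, 1.155, -0.002], TCP at [0.278, -0.56, 0.231] pointing down, gripper open.
Joint ranges: [-2.63, 2.63], [-0.92, 2.1], [0.06, 2.66], [-1.3, 4.44], [0, 2.69], [-3.02, 3.02]. Speed limits (rad/s): [2.22, 2.22, 2.79, 3.14, 3.14, 3.14].

### API

Orientations are given as a unit quaternion [x, y, z, w].
In Python, from station import manip, grab_frame, regions_of, place_of gives the robot as it stands.
- The arm moves only by the tool drive_tool, never from a script. Its argument "moves" is text: rows parted by semicolons, each of 5 numbers parted by spaces: the finger opening in mm, from 0 to 85.4, then the shift along the tool's x, y, z in units of 250 mm (1.0 is 250 mm), then the turn about the tool's z in units of 180 degrees (1.0 is 180 degrees). In form: gripper dx dy dz roll; .... A call has 1 to 12 rows; each row is the pose to reach, as a shift and turn from the pose commanded when the call began, along the tool's axes at that moment, turning the shorter way round; what a row does not reach only later rows make up. A row lasts 1/10 s, in which the tool goes at most 50 mm and 8.59 degrees, less where a joint would pass 70% of its speed; a pose out of reach is approached as far as the arm can. A call with a number of a shift or a turn outside -1 to 1 is refused whole. A call with a gripper value outside its range is refused whole. The fingers move at their own pace and stop on an object; the grip force is fixed at half the most. Time passes only in rows, so rows that repeat a pose let the fingers close. It gives the time, the measured TCP pose, the force, the opening and the grip force at its end, in the units of the state.
- manip.get_state(): the state, without advancing time (a new reading comes with each control period).
- grab_frame(name): name is "scene" or "side" or "wrist"; returns a dict with "frame" (384x512x3 uint8, red, green, blue), "mtx" (3x3 intrinsics, pixels), "k1" (the pictures are not rectified: a ray, as slopes to the right and down, at radius r is drawn at 1 + k1 r^2 times it, then the intrinsics apply), "position" and "rotation" of the camera in the world. Camera axes: x right, y up, looking along -z (the intrinsics and any distortion apply to the point x, -y, -z); pixel columns grow to the right and rows downward; lengths in m; the calibration is good to about 2 mm. A picture is of the moment at which its call begins. There is no depth.
- manip.sign_off(): hands the job in; it is judged then, once.
Trained networks look in the newest picture that a camera, given by its name, has taken for a name from the list of things; names that differ only in an ending like _2 or _b are one class to them, and where a whole thing is asked for, a point or a joint stands for the part that bears it (a point fixed in the world has none). Each returns a list of dicts, best first, with "score" (0 to 1); they miss things now and then, are a little off and sometimes report something else, mostly with a low value. They report only what shows in the picture. A call takes as long as a camera call.
- regions_of(camera, label): "pixels" (384x512 bool, what is visible of it) and "point" ([column, row] in pixels, amid what is visible of it).
- place_of(camera, label): "point" ([column, row] in pixels: a listed point, or the origin of a listed thing).
The state is a dict: "clock": time; "joint_pos": joint angles; "joint_velocities": joint speeds; "effort": joint torques, N m; "position": TCP position; "orientation": TCP orientation; "wrist_force": force on the tool from outside, world axes, zero at the start; "torque": the same for the moment, N m; "gripper_width": opening from 0.0 (shut) to 1.0 (fully open); "grasp_force": force on a finger pad.
Only numpy, scipy, OpenCV 4.12 (cv2) and the standard library are available. Lean on these libraries where they do the work, as an engineer would, in place of code of your own. Each camera call takes 0.05 s, during which the arm holds its last target. There are 200 camera calls.

### The job

Get the dust extraction ready for the saw: click the selector knob on the square box clockwise to speed 4, without letting it go on into speed 5 (its six marks, clockwise, are off and speeds 1 to 5). Then wind the run-on timer on the round drum clockwise past its last mark, 30 minutes, and turn it back down to 10 minutes (its seven marks, clockwise, are 0 to 30 in fives). Let go of both knobs, and leave the mug and the tape measure where they stand.

Things in the scene. Friction and masses are not known exactly. Their poses are not given: they have to be found in the camera images.
- selector_unit: Speed selector: square grey box 130 x 130 mm, 50 mm high, aluminium top, steel fixing straps 158 mm long along y, fixed to the bench. Origin: underside centre, z up, +x roughly away from the robot. Six raised black marks on top, 45 to 55 mm from the knob axis, at +75, +45, +15, -15, -45, -75 degrees from +x (counter-clockwise from above positive): off, 1, 2, 3, 4, 5.
- selector (a joint): Selector knob angle (rad), 0 at off, growing clockwise seen from above; 0.524 (30 degrees) a click: speed 4 reads 2.094. Sprung detents: up to about 0.08 N m to pass the hump half-way between positions, then it snaps on into the next; let go, it settles within 0.03 of the nearest position. Stops 0.1 before off and after 5. Starts at off, 1 or 2.
- selector_grip (a point): On the selector knob's axis (upright, through the box's centre), at grip height, 76 mm above the bench; turns with the knob: x along the grip bar to the pointer end, z up. Black knob: disc 68 mm across, 10 mm thick, on it a straight grip bar 52 mm long (x), 16 mm thick (y), its top 90 mm above the bench, with a white line on its pointer half.
- selector_tip (a point): Tip of the selector's pointer nose, 40 mm from the axis along the bar, 60 mm above the bench: it points at the mark of the present speed.
- timer_unit: Run-on timer: white round drum 124 mm across, 50 mm high, on a square dark foot 130 x 130 x 8 mm, fixed to the bench. Origin: underside centre, z up, +x roughly away from the robot. Seven raised black marks on top from 43 mm off the axis, at +60, +40, +20, 0, -20, -40, -60 degrees from +x (counter-clockwise from above positive): 0, 5, 10 .. 30 minutes; those of 0, 10, 20, 30 are longer.
- timer (a joint): Timer knob angle (rad), 0 at 0 minutes, growing clockwise seen from above; 0.0698 (4 degrees) a minute: 10 minutes reads 0.698, 30 minutes reads 2.094. Turns smoothly both ways against about 0.04 N m of friction and stays where it is left (does not run down). End stops at 0 and 2.618. Starts between 0 and 5 minutes.
- timer_grip (a point): On the timer knob's axis (upright, through the drum's centre), at grip height, 76 mm above the bench; turns with the knob: x along the grip bar to the pointer end, z up. Aluminium knob: flared disc 76 mm across, 14 mm high, on it a straight grip bar 50 mm long (x), 12 mm thick (y), its top 90 mm above the bench; a black line on the pointer end.
- timer_tip (a point): Rim of the timer knob at its pointer line, 38 mm from the axis along the bar, 55 mm above the bench: it points at the present minutes.
- mitre_saw: Mitre saw, fixed, between the two units. Origin: under its table, at bench height. From the origin: front handle at x -0.33 to -0.13 m, y +0.02 to +0.10, up to 85 mm high; table from x -0.13 back, 85 mm high; the raised blade and motor arm hang over it from x -0.12 back, 0.19 m and more above the bench. Cross from side to side in front of them.
- mug: Two-tone mug, 78 mm across, 92 mm high, 112 mm over its handle, standing loose among the equipment; leave it. Origin: on its underside.
- tape_measure: Tape measure, 68 x 85 mm, 31 mm high, lying loose on the bench; leave it. Origin: on its underside.

How it is judged:
By the outcome, as a careful person would: the job done as asked, in the order asked, and still so for the second after the job is handed in, with the robot touching nothing.
It also fails if it takes over 72 s, if anything falls off the work surface, if the arm or the gripper's body presses on something with over 40 N, if the wrist force passes 120 N, or if a joint passes its speed limit or range.

## Working session

There is one attempt and no reset: what is moved stays moved. The work goes in short steps, Python scripts to look and compute and a tool call to move; the robot and the scene stay as the last step left them, time stands still between calls to the robot, and variables do not carry over. Pictures are saved under pics/ and viewed, at most 12 in all, crops included, and the job is handed in when it is done.

Besides the shell and the picture viewer there is one more tool, called after "Call:" as a command line: name --argument value ..., lists and objects as JSON in quotes. drive_tool: Moves the arm, as the interface text tells. Shifts and turns lie within -1 to 1; 1 stands for 250 mm of shift or 180 degrees of turn. Its arguments: {"type":"object","properties":{"moves":{"type":"string"}},"required":["moves"]}

```bash
ls; mkdir -p pics; cat > h.py <<'E'
import numpy as np, cv2
from station import manip, grab_frame, regions_of, place_of
def ray(f,p):
    K=np.array(f["mtx"]);d=np.array([f["k1"],0,0,0],float)
    u=cv2.undistortPoints(np.array([[p]],float),K,d)[0,0]
    r=np.array(f["rotation"])@np.array([u[0],-u[1],-1]);return np.array(f["position"]),r/np.linalg.norm(r)
def atz(f,p,z):
    o,r=ray(f,p);return o+r*(z-o[2])/r[2]
def tri(rs):
    A=sum(np.eye(3)-np.outer(r,r) for o,r in rs);b=sum((np.eye(3)-np.outer(r,r))@o for o,r in rs)
    x=np.linalg.solve(A,b);return x,[np.linalg.norm(np.cross(x-o,r)) for o,r in rs]
def proj(f,X):
    c=np.array(f["rotation"]).T@(np.array(X)-np.array(f["position"]));s=np.array([c[0]/-c[2],-c[1]/-c[2]])
    s=s*(1+f["k1"]*(s@s));K=np.array(f["mtx"]);return (K@[s[0],s[1],1])[:2]
E
python3 - <<'E'
from h import *
np.set_printoptions(precision=4,suppress=True)
s=manip.get_state();print(s["clock"],s["position"],s["orientation"],s["gripper_width"],manip.pinch_z)
F={}
for c in["scene","side","wrist"]:
    f=F[c]=grab_frame(c);cv2.imwrite(f"pics/{c}0.png",f["frame"][:,:,::-1]);print(c,np.array(f["position"]))
for n in["selector_unit","selector_grip","selector_tip","timer_unit","timer_grip","timer_tip","mitre_saw","mug","tape_measure"]:
    R={}
    for c in F:
        r=place_of(c,n)
        if r: R[c]=r[0];print(n,c,np.array(r[0]["point"]),round(r[0]["score"],2),"n",len(r))
    g=[c for c in R if R[c]["score"]>.4]
    z={"selector_grip":.076,"selector_tip":.06,"timer_grip":.076,"timer_tip":.055}.get(n,0)
    for c in g: print("   atz",c,atz(F[c],R[c]["point"],z))
    if len(g)>1: print("   tri",*tri([ray(F[c],R[c]["point"]) for c in g]))
E
python3 - <<'E'
import cv2,numpy as np
a=cv2.imread('pics/scene0.png');cv2.imwrite('pics/scene0b.png',cv2.resize(a,(768,576)))
a=cv2.imread('pics/side0.png');cv2.imwrite('pics/side0b.png',cv2.resize(a,(768,576)))
E
```

```text
pics
0.0 [ 0.2783 -0.5591  0.2306] [ 0.9735  0.2289 -0.0002 -0.0007] 0.9987125856949454 0.0187
scene [-0.2391  0.5681  0.8082]
side [ 0.401  -0.9993  0.621 ]
wrist [ 0.3505 -0.5245  0.3724]
selector_unit scene [170.7 242.1] 0.86 n 1
selector_unit side [231.1 188. ] 0.97 n 1Traceback (most recent call last):
  File "<stdin>", line 14, in <module>
  File "h.py", line 8, in atz
    o,r=ray(f,p);return o+r*(z-o[2])/r[2]
        ~~~^^^^^
  File "h.py", line 6, in ray
    r=np.array(f["rotation"])@np.array([u[0],-u[1],-1]);return np.array(f["position"]),r/np.linalg.norm(r)
      ~~~~~~~~~~~~~~~~~~~~~~~^~~~~~~~~~~~~~~~~~~~~~~~~~
ValueError: matmul: Input operand 1 has a mismatch in its core dimension 0, with gufunc signature (n?,k),(k,m?)->(n?,m?) (size 3 is different from 4)
```

View pics/scene0b.png

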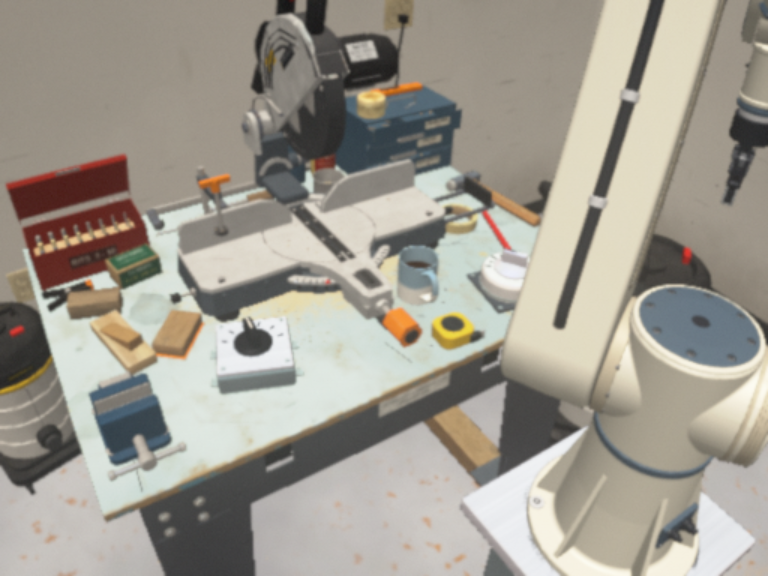

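View pics/side0b.png

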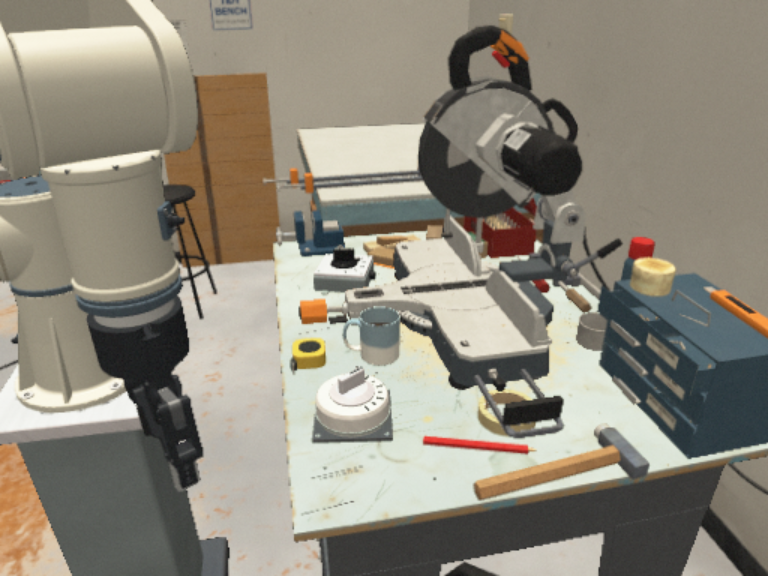

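The scene picture shows the selector box at about (170,235) in 512-wide pixels and the timer half hidden by the arm at (337,183). In the side picture the timer is at (235,270), the selector at (230,180), the mug at (252,222) and the tape at (206,235). The camera rotation is a quaternion, so I'll fix the helper.

```bash
sed -i 's/np.array(f\["rotation"\])/Rot(f)/; 1a from scipy.spatial.transform import Rotation\nRot=lambda f:Rotation.from_quat(f["rotation"]).as_matrix()\nnp.set_printoptions(precision=4,suppress=True)' h.py
cat > m.py <<'E'
from h import *
def measure(cams,names,thr=.4):
    F={c:grab_frame(c) for c in cams}
    for n in names:
        R={}
        for c in F:
            r=place_of(c,n)
            if r: R[c]=r[0];print(n,c,np.array(r[0]["point"]),round(r[0]["score"],2),"n",len(r))
        g=[c for c in R if R[c]["score"]>thr]
        z={"selector_grip":.076,"selector_tip":.06,"timer_grip":.076,"timer_tip":.055}.get(n,0)
        for c in g: print("   atz",c,atz(F[c],R[c]["point"],z))
        if len(g)>1: print("   tri",*tri([ray(F[c],R[c]["point"]) for c in g]))
    return F
E
python3 - <<'E'
from m import *
F=measure(["scene","side","wrist"],["selector_unit","selector_grip","selector_tip","timer_unit","timer_grip","timer_tip","mitre_saw","mug","tape_measure"])
f=F["wrist"];print(f["position"],f["rotation"],f["mtx"],f["k1"])
cv2.imwrite("pics/w1.png",f["frame"][:,:,::-1])
E
```

```text
selector_unit scene [170.9 242. ] 0.96 n 1
selector_unit side [230.5 190.8] 0.67 n 1
   atz scene [0.553  0.2999 0.    ]
   atz side [0.5522 0.2689 0.    ]
   tri [ 0.5581  0.2963 -0.0105] [np.float64(0.003830020728430563), np.float64(0.00383002072843054)]
selector_grip scene [168.3 222.3] 0.64 n 1
selector_grip side [233.5 168.9] 0.63 n 1
   atz scene [0.5467 0.3022 0.076 ]
   atz side [0.5701 0.2958 0.076 ]
   tri [0.5654 0.2992 0.0688] [np.float64(0.00760606037137827), np.float64(0.007606060371378199)]
selector_tip scene [161.9 215.5] 0.73 n 1
selector_tip side [240.5 173.5] 0.58 n 1
   atz scene [0.5969 0.3003 0.06  ]
   atz side [0.5942 0.2842 0.06  ]
   tri [0.598  0.2988 0.0556] [np.float64(0.0025503771905232855), np.float64(0.0025503771905234624)]
timer_unit scene [338.9 191.1] 0.65 n 1
timer_unit side [235.4 277.2] 0.75 n 1
   atz scene [ 0.4952 -0.234   0.    ]
   atz side [ 0.495 -0.234  0.   ]
   tri [ 0.4951 -0.234   0.    ] [np.float64(4.930993035994819e-05), np.float64(4.930993035979477e-05)]
timer_grip scene [344.7 169.7] 0.73 n 1
timer_grip side [231.  253.8] 0.6 n 1
[... 243 characters left out ...]
254.7] 0.72 n 1
   atz scene [ 0.5195 -0.2145  0.055 ]
   atz side [ 0.5336 -0.2204  0.055 ]
   tri [ 0.53   -0.22    0.0512] [np.float64(0.004910649153813339), np.float64(0.004910649153813415)]
mug side [250.1 238.5] 0.94 n 1
   atz side [ 0.5648 -0.0647  0.    ]
tape_measure scene [304.4 224.4] 0.65 n 1
tape_measure side [207.1 243.8] 0.59 n 1
   atz scene [ 0.4286 -0.0479  0.    ]
   atz side [ 0.4368 -0.0665  0.    ]
   tri [ 0.4366 -0.0545 -0.0085] [np.float64(0.0007838813049805791), np.float64(0.0007838813049807241)]
[ 0.3506 -0.5247  0.373 ] [-0.1351  0.0839 -0.5205  0.8389] [[293.2513   0.     257.2242]
 [  0.     293.2513 193.8206]
 [  0.       0.       1.    ]] -0.07686560628223836
```

View pics/w1.png

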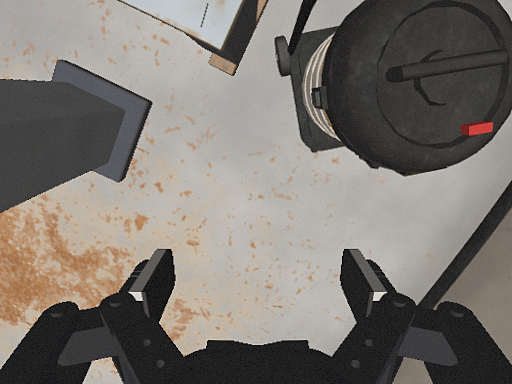

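Wrist image 1 shows only the floor, the vacuum and the bench's front corner at top (230,50), so the tool has to move over the units. Next I'll work out the camera offset in the tool frame and the first shifts.

```bash
cat >> h.py <<'E'
def to(xyz,yaw=None):
    """units for drive_tool to bring TCP to xyz (world), tool x to world yaw deg"""
    s=manip.get_state();R=Rotation.from_quat(s["orientation"]).as_matrix()
    d=R.T@(np.array(xyz)-s["position"])/.25
    y0=np.degrees(np.arctan2(R[1,0],R[0,0]));t=None if yaw is None else -(((yaw-y0)+180)%360-180)/180
    print("now",np.array(s["position"]),"yaw",round(y0,1),"q",np.array(s["joint_pos"]),"-> units",d,"roll",t,"t",s["clock"])
E
python3 - <<'E'
from h import *
f=grab_frame("wrist");s=manip.get_state();R=Rotation.from_quat(s["orientation"]).as_matrix()
print("cam in tool",R.T@(np.array(f["position"])-s["position"]),"fwd in tool",R.T@Rot(f)@[0,0,-1])
print(atz(f,[256,192],0.05))
to([.42,-.30,.25],60);to([.47,.10,.27],120)
E
```

```text
cam in tool [ 0.0801  0.001  -0.1418] fwd in tool [-0.3139 -0.0004  0.9494]
[ 0.2563 -0.57    0.05  ]
now [ 0.2785 -0.5595  0.2313] yaw 26.5 q [-1.1114  0.353   1.6334 -0.      1.1552 -0.0024] -> units [ 0.9694 -0.6771 -0.0749] roll -0.18633802391510573 t 1.85
now [ 0.2785 -0.5595  0.2313] yaw 26.5 q [-1.1114  0.353   1.6334 -0.      1.1552 -0.0024] -> units [ 1.8614 -2.0204 -0.1549] roll -0.519671357248439 t 1.85
```

```bash
python3 -c "
from h import *
to([.505,-.215,.25],50)"
```

```text
now [ 0.2785 -0.5595  0.2313] yaw 26.5 q [-1.1114  0.353   1.6334 -0.      1.1552 -0.0024] -> units [ 1.4253 -0.83   -0.075 ] roll -0.13078246835955018 t 1.85
```

Call:
drive_tool --moves "85 0.16 -0.1 -0.02 -0.04; 85 0.32 -0.2 -0.04 -0.08; 85 0.48 -0.29 -0.06 -0.12; 85 0.64 -0.38 -0.08 -0.13; 85 0.8 -0.47 -0.08 -0.13; 85 0.95 -0.56 -0.08 -0.13; 85 0.95 -0.56 -0.08 -0.13; 85 0.95 -0.56 -0.08 -0.13"

```text
clock: 2.65
position: [0.4292, -0.3277, 0.2514]
orientation: [0.906, 0.423, -0.0, 0.0]
wrist_force: [-0.2, -0.9, 0.3]
gripper_width: 0.994
grasp_force: 0.0
```

```bash
python3 -c "
from h import *
to([.505,-.215,.25],50)"
```

```text
now [ 0.4292 -0.3277  0.2514] yaw 50.0 q [-0.6546  0.2009  1.7936 -0.0003  1.1468  0.0436] -> units [ 0.5401 -0.0576  0.0056] roll -1.242366503283342e-06 t 2.65
```

Call:
drive_tool --moves "85 0.18 -0.02 0 0; 85 0.36 -0.04 0 0; 85 0.54 -0.06 0 0; 85 0.54 -0.06 0 0; 85 0.54 -0.06 0 0"

```text
clock: 3.15
position: [0.5042, -0.216, 0.2512]
orientation: [0.907, 0.422, -0.0, 0.0]
wrist_force: [-0.6, -0.6, -0.5]
gripper_width: 0.996
grasp_force: 0.0
```

```bash
python3 - <<'E'
from m import *
F=measure(["wrist","scene","side"],["timer_unit","timer_grip","timer_tip","mug","tape_measure"])
f=F["wrist"];cv2.imwrite("pics/w2.png",f["frame"][:,:,::-1]);np.save("w2.npy",f,allow_pickle=True)
to([.45,0,.27],100)
E
```

```text
timer_unit wrist [260.7 173.5] 0.85 n 2
timer_unit scene [164.1 213.3] 0.72 n 2
timer_unit side [235.9 275.6] 0.57 n 2
   atz wrist [ 0.4949 -0.2353  0.    ]
   atz scene [ 0.6696  0.2696 -0.    ]
   atz side [ 0.4973 -0.2279  0.    ]
   tri [ 0.5653 -0.0139 -0.0397] [np.float64(0.23518596236468026), np.float64(0.30420930959779935), np.float64(0.11441302717833315)]
timer_grip wrist [263.4 191.4] 0.68 n 1
timer_grip scene [342.3 171.3] 0.68 n 1
timer_grip side [234.3 252.9] 0.86 n 1
   atz wrist [ 0.4957 -0.2379  0.076 ]
   atz scene [ 0.4944 -0.2322  0.076 ]
   atz side [ 0.4949 -0.2344  0.076 ]
   tri [ 0.4955 -0.2356  0.0757] [np.float64(0.0023295085552900896), np.float64(0.002149405125228539), np.float64(0.001192935425756165)]
timer_tip wrist [271.9 153.6] 0.79 n 1
timer_tip scene [331.8 177.2] 0.59 n 1
timer_tip side [247.2 255. ] 0.9 n 1
   atz wrist [ 0.5288 -0.2143  0.055 ]
   atz scene [ 0.5081 -0.2064  0.055 ]
   atz side [ 0.5292 -0.2208  0.055 ]
   tri [ 0.5261 -0.2162  0.0465] [np.float64(0.002018491486463501), np.float64(0.0074398294874923835), np.float64(0.0059235238332
[... 197 characters left out ...]
0.5662 -0.0339  0.    ]
   tri [ 0.5623 -0.0535  0.0095] [np.float64(0.0029304677148349976), np.float64(0.0021485426634441796), np.float64(0.002686654211628577)]
tape_measure wrist [137.5  97.1] 0.89 n 1
tape_measure scene [305.  223.2] 0.95 n 1
tape_measure side [206.7 242.3] 0.67 n 1
   atz wrist [ 0.4388 -0.0535  0.    ]
   atz scene [ 0.4317 -0.0524  0.    ]
   atz side [ 0.4363 -0.0584  0.    ]
   tri [ 0.4363 -0.0538 -0.0034] [np.float64(0.0018804772546956283), np.float64(0.0021338449234639075), np.float64(0.00038359904251482097)]
now [ 0.5044 -0.2155  0.2513] yaw 49.9 q [-0.4065  0.2146  1.7764  0.      1.1505  0.294 ] -> units [ 0.5188 -0.7217 -0.0748] roll -0.2785177780584198 t 4.05
```

View pics/w2.png

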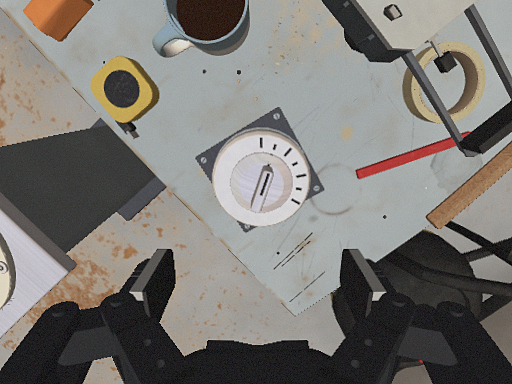

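The wrist view shows the timer foot corners at (276,108), (323,190), (247,232) and (196,158). The drum centre is near (262,178) and the 0 mark near (262,142). The mug is at (205,15) and the tape at (127,90). I'll rectify it to a top view to measure the marks and the bar.

```bash
cat >> h.py <<'E'
def top(f,c,z,half=.075,n=400):
    """top-down picture at height z about c: right=+x? rows: up=+x, left=+y"""
    v=np.linspace(half,-half,n);X,Y=np.meshgrid(v,v,indexing="ij")   # row: x decreasing, col: y decreasing
    P=np.stack([c[0]+X,c[1]+Y,np.full_like(X,z)],-1).reshape(-1,3)
    C=(P-np.array(f["position"]))@Rot(f);s=np.stack([C[:,0]/-C[:,2],C[:,1]/C[:,2]],1)
    s*=1+f["k1"]*(s**2).sum(1,keepdims=True);K=np.array(f["mtx"])
    m=(s@K[:2,:2].T+K[:2,2]).astype(np.float32).reshape(n,n,2)
    return cv2.remap(f["frame"],m[...,0],m[...,1],cv2.INTER_CUBIC)
def polar(f,c,z,r0,r1,step=1):
    """mean grey between radii, per world angle deg"""
    im=cv2.cvtColor(top(f,c,z,.075,600),cv2.COLOR_RGB2GRAY).astype(np.float32);k=600/.15
    a=np.arange(-180,180,step);r=np.linspace(r0,r1,12)
    A,Rr=np.meshgrid(np.radians(a),r,indexing="ij")
    mx=(299.5-Rr*np.sin(A)*k).astype(np.float32);my=(299.5-Rr*np.cos(A)*k).astype(np.float32)
    return a,cv2.remap(im,mx,my,cv2.INTER_LINEAR).mean(1)
E
python3 - <<'E'
from h import *
f=np.load("w2.npy",allow_pickle=True).item();c=(.4953,-.236)
ims=[]
for z in(.051,.09):
    t=top(f,c,z);cv2.circle(t,(200,200),int(.062*400/.15),(255,0,0),1);cv2.drawMarker(t,(200,200),(255,0,0),0,10);ims.append(t)
cv2.imwrite("pics/t2.png",np.hstack(ims)[:,:,::-1])
a,p=polar(f,c,.051,.047,.054)
for i in range(1,359):
    if p[i]<p[i-1] and p[i]<=p[i+1] and p[i]<150: print(a[i],round(p[i]))
E
```

```text
-68 52
-27 25
-7 136
13 20
33 105
52 18
```

View pics/t2.png

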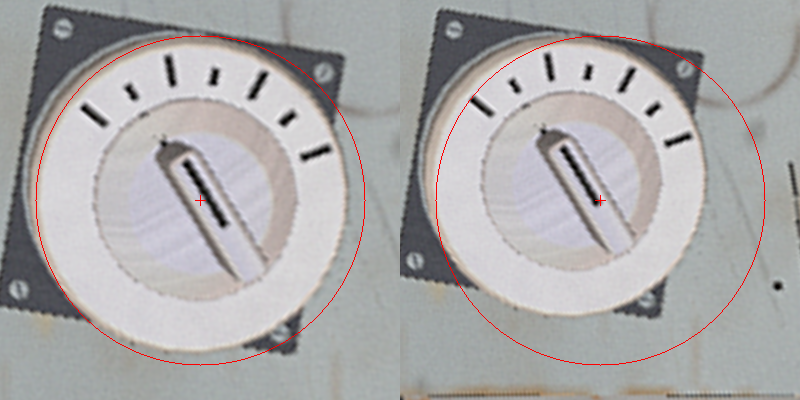

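The rectified view (400 px per 150 mm) shows the seven marks clearly, from the 0 mark at (92,115) to the 30 mark at (316,152), with the pointer end at (165,145). I'll fit the marks for centre and yaw.

```bash
cat >> h.py <<'E'
from scipy.optimize import least_squares
def blobs(f,c,z,rmin,rmax,thr=95,amin=25,n=800,half=.075):
    g=cv2.cvtColor(top(f,c,z,half,n),cv2.COLOR_RGB2GRAY);k=2*half/n
    yy,xx=np.mgrid[:n,:n];rad=np.hypot(xx-n/2+.5,yy-n/2+.5)*k
    m=((g<thr)&(rad>rmin)&(rad<rmax)).astype(np.uint8)
    _,_,st,ce=cv2.connectedComponentsWithStats(m)
    return [(c[0]+half-ce[i][1]*k-k/2,c[1]+half-ce[i][0]*k-k/2,st[i][4]) for i in range(1,len(st)) if st[i][4]>amin]
def fitmarks(P,angs,cls,c0,yaw0):
    P=np.array(P);A=np.radians(angs);cls=np.array(cls)
    def res(v):
        r=v[3:][cls];a=A+v[2];return np.r_[v[0]+r*np.cos(a)-P[:,0],v[1]+r*np.sin(a)-P[:,1]]
    s=least_squares(res,[*c0,np.radians(yaw0)]+[.05]*(cls.max()+1),loss="soft_l1",f_scale=.001)
    return s.x[:2],np.degrees(s.x[2]),s.x[3:],np.abs(s.fun).max()
E
python3 - <<'E'
from h import *
f=np.load("w2.npy",allow_pickle=True).item();c=(.4963,-.234)
B=blobs(f,c,.051,.040,.0565)
for b in B: print(np.array(b),round(np.degrees(np.arctan2(b[1]-c[1],b[0]-c[0]))),round(1e3*np.hypot(b[0]-c[0],b[1]-c[1]),1))
B=[b for b in B if b[2]>100]
B.sort(key=lambda b:-np.arctan2(b[1]-c[1],b[0]-c[0]))
if len(B)==7: print(fitmarks([b[:2] for b in B],[60,40,20,0,-20,-40,-60],[0,1,0,1,0,1,0],c,-8))
E
```

```text
[  0.5437  -0.2249 676.    ] 11 48.3
[  0.5414  -0.2414 380.    ] -9 45.7
[  0.5382  -0.2578 696.    ] -30 48.2
[  0.5356  -0.2103 355.    ] 31 45.9
[  0.5269  -0.1961 697.    ] 51 48.8
[  0.5257  -0.2689 414.    ] -50 45.6
[  0.5129  -0.2795 693.    ] -70 48.4
(array([ 0.4958, -0.2337]), np.float64(-9.590594088318117), array([0.0488, 0.0462]), np.float64(7.720559176227493e-05))
```

Call:
drive_tool --moves "85 0.08 -0.13 -0.01 -0.045; 85 0.16 -0.25 -0.02 -0.09; 85 0.25 -0.38 -0.03 -0.14; 85 0.33 -0.5 -0.04 -0.18; 85 0.42 -0.63 -0.04 -0.23; 85 0.5 -0.75 -0.04 -0.28; 85 0.5 -0.75 -0.04 -0.28"

```text
clock: 4.75
position: [0.4403, 0.004, 0.2614]
orientation: [0.638, 0.77, 0.0, -0.0]
wrist_force: [0.1, 0.2, 0.0]
gripper_width: 0.998
grasp_force: 0.0
```

```bash
python3 -c "
from h import *
to([.48,.16,.26],125)
to([.53,.31,.25],150)"
```

```text
now [0.4403 0.004  0.2614] yaw 100.7 q [ 0.0047  0.0257  1.9718  0.0012  1.1444 -0.1829] -> units [0.5837 0.2723 0.0062] roll -0.13487839712193586 t 4.75
now [0.4403 0.004  0.2614] yaw 100.7 q [ 0.0047  0.0257  1.9718  0.0012  1.1444 -0.1829] -> units [1.136  0.5805 0.0468] roll -0.2737672860108248 t 4.75
```

Call:
drive_tool --moves "85 0.18 0.08 0 -0.045; 85 0.36 0.17 0 -0.09; 85 0.54 0.26 0.01 -0.14; 85 0.71 0.36 0.02 -0.18; 85 0.87 0.48 0.03 -0.23; 85 1 0.58 0.04 -0.27; 85 1 0.58 0.04 -0.27; 85 1 0.58 0.04 -0.27"

```text
clock: 5.55
position: [0.5398, 0.2729, 0.2505]
orientation: [0.269, 0.963, -0.001, -0.0]
wrist_force: [0.3, 0.2, 0.3]
gripper_width: 0.998
grasp_force: 0.0
```

```bash
python3 - <<'E'
from m import *
F=measure(["wrist","scene","side"],["selector_unit","selector_grip","selector_tip"])
f=F["wrist"];np.save("w3.npy",f,allow_pickle=True)
c=(.556,.298)
t=top(f,c,.051);t2=top(f,c,.09)
cv2.imwrite("pics/t3.png",np.hstack([t,t2])[:,:,::-1])
for b in blobs(f,c,.051,.038,.060): print(np.array(b),round(np.degrees(np.arctan2(b[1]-c[1],b[0]-c[0]))),round(1e3*np.hypot(b[0]-c[0],b[1]-c[1]),1))
to([.555,.298,.25],150)
E
```

```text
selector_unit wrist [285.1 157.7] 0.88 n 1
selector_unit scene [172.8 241.3] 0.63 n 1
selector_unit side [230.8 188. ] 0.57 n 1
   atz wrist [0.5568 0.305  0.    ]
   atz scene [0.5529 0.2944 0.    ]
   atz side [0.5566 0.2927 0.    ]
   tri [ 0.5566  0.2992 -0.0026] [np.float64(0.005835468156213471), np.float64(0.005717677801764998), np.float64(0.0009122595692040921)]
selector_grip wrist [285.9 168.7] 0.86 n 1
selector_grip scene [165.  221.6] 0.7 n 1
selector_grip side [232.6 169. ] 0.5 n 1
   atz wrist [0.5514 0.3014 0.076 ]
   atz scene [0.5533 0.3084 0.076 ]
   atz side [0.5667 0.2956 0.076 ]
   tri [0.5606 0.3036 0.07  ] [np.float64(0.007835234094478956), np.float64(0.0025094559499931218), np.float64(0.007593762838912436)]
selector_tip wrist [294.5 193.7] 0.83 n 1
selector_tip scene [162.4 215.5] 0.68 n 1
selector_tip side [240.9 169.6] 0.78 n 1
   atz wrist [0.5874 0.2945 0.06  ]
   atz scene [0.5962 0.2991 0.06  ]
   atz side [0.6016 0.3208 0.06  ]
   tri [0.5918 0.298  0.066 ] [np.float64(0.006983099143767419), np.float64(0.0032461682176254045), np.float64(0.007319250833648325)]
[  0.612    0.2783 393.    ] -19 59.4
[  0.6038   0.2972 629.    ] -1 47.8
[  0.5997   0.3226 611.    ] 29 50.1
[  0.5953   0.2731 649.    ] -32 46.5
[  0.596    0.3014 370.    ] 5 40.1
[  0.5958   0.2946 285.    ] -5 40.0
[  0.583    0.3422 595.    ] 59 51.8
[  0.5758   0.2563 653.    ] -65 46.1
[  0.5505   0.2519 563.    ] -97 46.5
now [0.5397 0.2726 0.2514] yaw 148.8 q [ 0.4652  0.3032  1.6576  0.      1.1806 -0.5617] -> units [0.0001 0.1187 0.0057] roll -0.006445325657872855 t 6.15
```

View pics/t3.png

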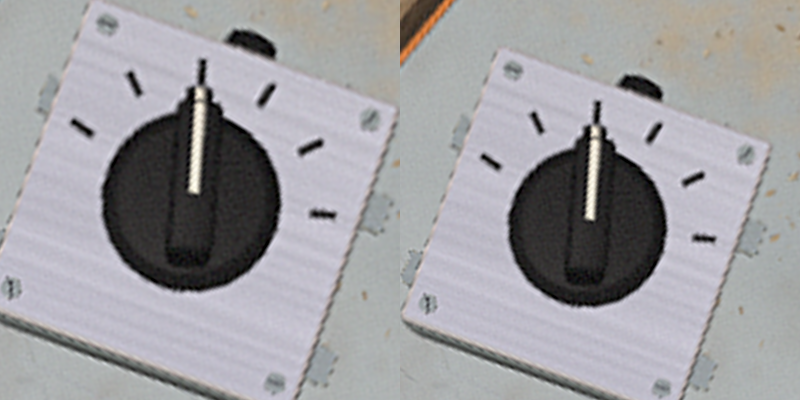

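The rectified view shows six marks. The white line points at the third one, (202,70), so the selector starts at speed 2. The target is mark 5 at (312,146), speed 4, two clicks clockwise.

```bash
python3 - <<'E'
from h import *
f=np.load("w3.npy",allow_pickle=True).item()
P=[(.583,.3422),(.5997,.3226),(.6038,.2972),(.5953,.2731),(.5758,.2563),(.5505,.2519)]
for z in (.051,):
    print(fitmarks(P,[75,45,15,-15,-45,-75],[0]*6,(.556,.298),-17))
c=fitmarks(P,[75,45,15,-15,-45,-75],[0]*6,(.556,.298),-17)[0]
# white line direction at z=.09
t=top(f,c,.09,.075,800);g=cv2.cvtColor(t,cv2.COLOR_RGB2GRAY);h=cv2.cvtColor(t,cv2.COLOR_RGB2HSV)
yy,xx=np.mgrid[:800,:800];m=(g>140)&(np.hypot(xx-400,yy-400)<.036*800/.15)
n,l,st,ce=cv2.connectedComponentsWithStats(m.astype(np.uint8));print(st,ce)
for i in range(1,n):
    if st[i][4]>300:
        p=np.argwhere(l==i);X=.075-(p+.5)*.15/800  # (dx,dy)
        u,s,v=np.linalg.svd(X-X.mean(0),full_matrices=False);print(X.mean(0),v[0],np.degrees(np.arctan(v[0][1]/v[0][0])),s)
E
```

```text
(array([0.5546, 0.3014]), np.float64(-19.809477304817275), array([0.0497]), np.float64(0.0002878333124707311))
[[     0      0    800    800 603245]
 [   209    209    209    305  18801]
 [   418    210    174    351  17954]] [[398.6874 404.1004]
 [308.3669 312.9763]
 [522.2368 335.5354]]
[0.0162 0.0171] [-0.7105  0.7037] -44.72142849184548 [2.0441 1.2161]
[ 0.012 -0.023] [-0.902  -0.4317] 25.57716261506473 [2.2143 0.6963]
```

```bash
python3 -c "
from h import *
to([.5546,.3014,.13],175.2)"
```

```text
now [0.5397 0.2726 0.2514] yaw 148.8 q [ 0.4652  0.3032  1.6576  0.      1.1806 -0.5617] -> units [0.0086 0.1295 0.4857] roll -0.1464453256578728 t 6.15
```

Call:
drive_tool --moves "50 0 0.05 0.1 -0.04; 50 0.005 0.1 0.2 -0.08; 50 0.009 0.13 0.3 -0.12; 50 0.009 0.13 0.4 -0.146; 50 0.009 0.13 0.486 -0.146; 50 0.009 0.13 0.486 -0.146; 50 0.009 0.13 0.486 -0.146"

```text
clock: 6.85
position: [0.5546, 0.3018, 0.13]
orientation: [0.043, 0.999, -0.0, -0.0]
wrist_force: [-0.5, 0.4, 0.1]
gripper_width: 0.584
grasp_force: 0.0
```

```bash
python3 - <<'E'
from m import *
f=grab_frame("wrist");np.save("w4.npy",f,allow_pickle=True)
im=f["frame"].copy()
c=np.array([.5546,.3014]);y=np.radians(-4.8);d=np.array([np.cos(y),np.sin(y)])
for q in (-.026,0,.026):
    p=proj(f,[*(c+d*q),.09]);cv2.drawMarker(im,tuple(int(round(v)) for v in p),(255,0,0),0,10)
cv2.imwrite("pics/w4.png",im[:,:,::-1])
to([.5546,.3014,.065],175.2)
E
```

```text
now [0.5551 0.302  0.1308] yaw 175.1 q [ 0.4959  0.4686  1.702   0.      0.9698 -0.9898] -> units [ 0.0021 -0.0028  0.2633] roll -0.000435328122891892 t 6.9
```

View pics/w4.png

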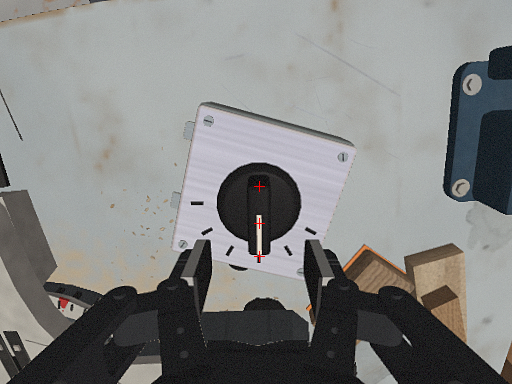

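The wrist view shows the predicted bar crosses at (260,187), (259,223) and (259,257), lying on the bar and centred between the fingers at columns 205 and 314. Next I descend and close.

Call:
drive_tool --moves "50 0.002 -0.003 0.1 0; 50 0.002 -0.003 0.19 0; 50 0.002 -0.003 0.26 0; 35 0.002 -0.003 0.26 0; 25 0.002 -0.003 0.26 0; 8 0.002 -0.003 0.26 0; 8 0.002 -0.003 0.26 0; 8 0.002 -0.003 0.26 0; 8 0.002 -0.003 0.26 0"

```text
clock: 7.8
position: [0.5553, 0.3024, 0.0669]
orientation: [0.042, 0.999, 0.001, 0.001]
wrist_force: [-1.0, 5.9, 7.1]
gripper_width: 0.17
grasp_force: 60.8
```

```bash
python3 -c "
from h import *
to([.5546,.3014,.065],115.2)
s=manip.get_state();print(s['gripper_width']*85.4,s['grasp_force'],s['wrist_force'],s['torque'])"
```

```text
now [0.5553 0.3024 0.0669] yaw 175.1 q [ 0.4959  0.5496  1.738   0.0009  0.85   -0.9905] -> units [ 0.0024 -0.0043  0.0074] roll 0.3329676158347143 t 7.8
14.558908935179062 60.81208527088165 [-1.0413  5.8625  7.0684] [0.6939 0.2069 0.0046]
```

Call:
drive_tool --moves "8 0 0.003 -0.008 0; 8 0 0.003 -0.008 0.03; 8 0 0.003 -0.008 0.06; 8 0 0.003 -0.008 0.09; 8 0 0.003 -0.008 0.12; 8 0 0.003 -0.008 0.15; 8 0 0.003 -0.008 0.167; 8 0 0.003 -0.008 0.167"

```text
clock: 8.6
position: [0.5551, 0.3024, 0.067]
orientation: [0.301, 0.954, 0.001, 0.001]
wrist_force: [5.7, 5.0, -8.9]
gripper_width: 0.175
grasp_force: 61.2
```

```bash
python3 -c "
from h import *
to([.5546,.3014,.067],115.2)
s=manip.get_state();print(s['gripper_width']*85.4,s['grasp_force'],s['wrist_force'],s['torque'])"
```

```text
now [0.5551 0.3024 0.067 ] yaw 145.0 q [ 0.4964  0.5498  1.7373 -0.      0.852  -0.463 ] -> units [-0.0006 -0.0044  0.    ] roll 0.16539851888944226 t 8.6
14.904064848895155 61.195911169052124 [ 5.7133  5.0374 -8.8912] [ 0.5912 -0.6472  0.0006]
```

Call:
drive_tool --moves "8 0 0.004 0.004 0.03; 8 0 0.004 0.004 0.06; 8 0 0.004 0.004 0.09; 8 0 0.004 0.004 0.12; 8 0 0.004 0.004 0.15; 8 0 0.004 0.004 0.166; 8 0 0.004 0.004 0.166; 8 0 0.004 0.004 0.166"

```text
clock: 9.4
position: [0.5551, 0.3025, 0.0669]
orientation: [0.535, 0.845, 0.0, 0.0]
wrist_force: [-0.8, -1.6, 6.5]
gripper_width: 0.169
grasp_force: 63.3
```

```bash
python3 -c "
from h import *
to([.5546,.3014,.2],115.2)
s=manip.get_state();print(s['gripper_width']*85.4,s['grasp_force'],s['wrist_force'],s['torque'])"
```

```text
now [0.5551 0.3025 0.0669] yaw 115.3 q [ 0.4968  0.5507  1.7359 -0.0006  0.8542  0.0555] -> units [-0.0033 -0.0031 -0.5325] roll 0.0005800354078682328 t 9.4
14.409968966791643 63.29881310462952 [-0.7679 -1.5518  6.5145] [-0.3451  0.3281 -0.0197]
```

Call:
drive_tool --moves "20 0 0 0 0; 30 0 0 0 0; 50 0 0 0 0; 50 0 0 0 0; 50 0 0 -0.06 0; 50 0 0 -0.16 0; 50 0 0 -0.3 0; 60 0 0 -0.45 0; 70 0 0 -0.6 0; 85 0 0 -0.72 0; 85 0 0 -0.72 0; 85 0 0 -0.72 0"

```text
clock: 10.6
position: [0.5549, 0.3027, 0.2472]
orientation: [0.536, 0.844, 0.001, 0.001]
wrist_force: [-0.7, 0.0, -1.7]
gripper_width: 0.995
grasp_force: 0.0
```

```bash
python3 - <<'E'
from m import *
F=measure(["wrist"],["selector_grip","selector_tip"])
f=F["wrist"];np.save("w5.npy",f,allow_pickle=True)
c=(.5546,.3014);t=top(f,c,.06)
for a in (-34.8,-64.8,-94.8):
    d=np.array([np.sin(np.radians(a)),np.cos(np.radians(a))])*400/.15;p=(200-d*.056);q=(200-d*.064)
    cv2.line(t,tuple(p.astype(int).tolist()),tuple(q.astype(int).tolist()),(255,0,0),1)
cv2.imwrite("pics/t5.png",np.hstack([t,cv2.resize(f["frame"],(400,300))[[*range(300)]+[0]*100]])[:,:,::-1])
to([.46,.10,.26],110);to([.44,0,.26],100)
E
```

```text
selector_grip wrist [253.1 172.2] 0.58 n 1
   atz wrist [0.55   0.3017 0.076 ]
selector_tip wrist [254.7 205.8] 0.7 n 1
   atz wrist [0.5706 0.2613 0.06  ]
now [0.5539 0.3022 0.2446] yaw 115.2 q [ 0.4971  0.3516  1.6046 -0.      1.1876  0.0572] -> units [-0.5719 -0.6843 -0.0601] roll 0.028926256147369777 t 10.75
now [0.5539 0.3022 0.2446] yaw 115.2 q [ 0.4971  0.3516  1.6046 -0.      1.1876  0.0572] -> units [-0.8997 -0.9271 -0.0595] roll 0.08448181170292533 t 10.75
```

View pics/t5.png

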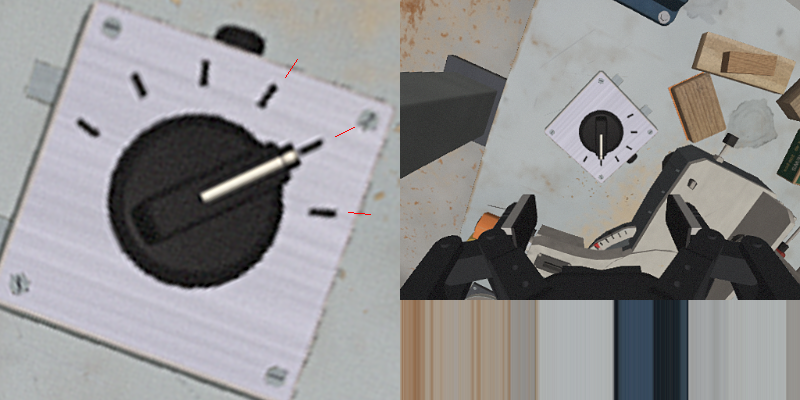

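The selector pointer now points at the fifth mark, (312,146) in the left panel, which is speed 4. Next I cross in front of the saw to the timer.

Call:
drive_tool --moves "85 -0.14 -0.14 -0.02 0.02; 85 -0.28 -0.28 -0.04 0.04; 85 -0.41 -0.42 -0.06 0.06; 85 -0.54 -0.56 -0.06 0.08; 85 -0.66 -0.69 -0.06 0.12; 85 -0.78 -0.81 -0.06 0.16; 85 -0.9 -0.93 -0.06 0.2; 85 -0.9 -0.93 -0.06 0.2; 85 -0.9 -0.93 -0.06 0.2"

```text
clock: 11.65
position: [0.4396, -0.0006, 0.2602]
orientation: [0.771, 0.637, -0.0, -0.0]
wrist_force: [-0.2, 0.4, 0.8]
gripper_width: 0.995
grasp_force: 0.0
```

```bash
python3 -c "
from h import *
to([.4958,-.2337,.20],33)"
```

```text
now [ 0.4396 -0.0006  0.2602] yaw 79.1 q [-0.0049  0.0263  1.974   0.0004  1.1424  0.1848] -> units [-0.8734  0.3971  0.2401] roll 0.25622075300538255 t 11.65
```

Call:
drive_tool --moves "60 -0.17 0.08 0 0.04; 60 -0.34 0.16 0 0.085; 60 -0.51 0.24 0.05 0.13; 60 -0.68 0.31 0.1 0.17; 60 -0.8 0.36 0.17 0.21; 60 -0.873 0.397 0.24 0.256; 60 -0.873 0.397 0.24 0.256; 60 -0.873 0.397 0.24 0.256"

```text
clock: 12.45
position: [0.4969, -0.2318, 0.1999]
orientation: [0.958, 0.287, -0.001, -0.001]
wrist_force: [-0.2, 0.4, -0.4]
gripper_width: 0.696
grasp_force: 0.0
```

```bash
python3 - <<'E'
from m import *
f=grab_frame("wrist");np.save("w6.npy",f,allow_pickle=True)
c=np.array([.4958,-.2337]);A=[]
B=[b for b in blobs(f,c,.051,.040,.0565) if b[2]>100]
for b in B: print(np.array(b),round(np.degrees(np.arctan2(b[1]-c[1],b[0]-c[0]))),round(1e3*np.hypot(b[0]-c[0],b[1]-c[1]),1))
im=f["frame"].copy();y=np.radians(33);d=np.array([np.cos(y),np.sin(y)])
for q in (-.025,0,.025):
    p=proj(f,[*(c+d*q),.09]);cv2.drawMarker(im,tuple(int(round(v)) for v in p),(255,0,0),0,8);print(p)
x,yy=[int(v) for v in proj(f,[*c,.07])]
cv2.imwrite("pics/t6.png",cv2.resize(im[max(0,yy-75):yy+75,x-100:x+100],(800,600),interpolation=cv2.INTER_CUBIC)[:,:,::-1])
to([.4958,-.2337,.069],33)
E
```

```text
[  0.5438  -0.225  667.    ] 10 48.8
[  0.5417  -0.2415 378.    ] -10 46.6
[  0.5382  -0.2578 635.    ] -30 48.8
[  0.5359  -0.2104 348.    ] 30 46.3
[  0.527   -0.1963 675.    ] 50 48.8
[  0.5259  -0.269  405.    ] -50 46.4
[  0.513   -0.2796 726.    ] -69 49.0
[257.5629 217.9314]
[257.693  192.3643]
[257.8305 165.2376]
now [ 0.497  -0.2316  0.2006] yaw 33.4 q [-0.439   0.268   1.8282  0.0005  1.0465  0.5491] -> units [-0.0087  0.005   0.5262] roll 0.0020442312555294015 t 12.5
```

View pics/t6.png

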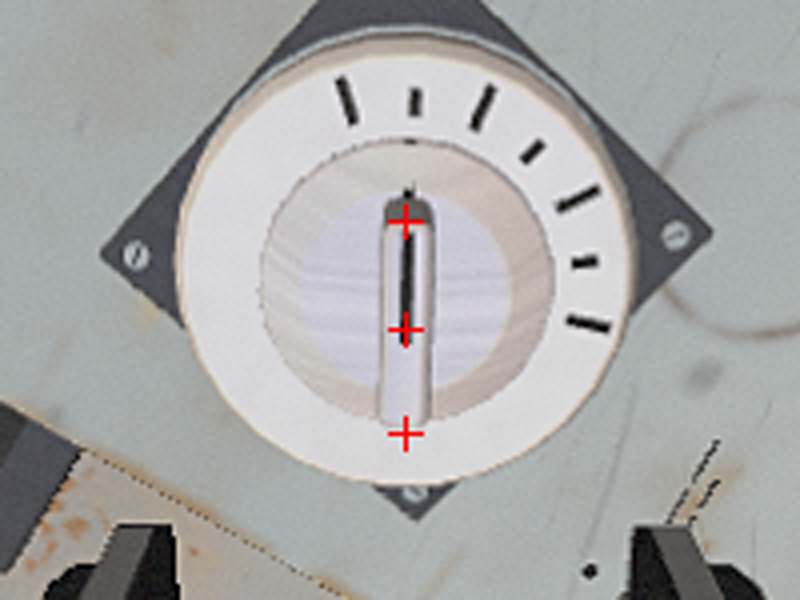

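The crop shows the bar in line with the crosses. The pointer end is at (405,205) and the pointer line at (408,190) lies between the 0 mark (347,100) and the 10 mark (483,107), just short of the 5 mark (415,102). I descend and grip.

Call:
drive_tool --moves "50 -0.008 0.005 0.15 0.002; 50 -0.008 0.005 0.3 0.002; 50 -0.008 0.005 0.42 0.002; 45 -0.008 0.005 0.52 0.002; 30 -0.008 0.005 0.52 0.002; 22 -0.008 0.005 0.52 0.002; 6 -0.008 0.005 0.52 0.002; 6 -0.008 0.005 0.52 0.002; 6 -0.008 0.005 0.52 0.002; 6 -0.008 0.005 0.52 0.002"

```text
clock: 13.5
position: [0.4957, -0.2335, 0.0727]
orientation: [0.959, 0.282, 0.0, -0.001]
wrist_force: [-2.6, 9.9, 5.1]
gripper_width: 0.126
grasp_force: 59.2
```

```bash
python3 -c "
from h import *
to([.4958,-.2337,.07],-25)
s=manip.get_state();print(s['gripper_width']*85.4,s['grasp_force'],s['wrist_force'],s['torque'])"
```

```text
now [ 0.4957 -0.2335  0.0727] yaw 32.8 q [-0.444   0.4403  1.9214  0.0025  0.7805  0.5529] -> units [-0.0002  0.001   0.0106] roll 0.3209908399025593 t 13.5
10.757120326538873 59.21372652053833 [-2.5569  9.9248  5.1144] [1.6018 0.326  0.0546]
```

Call:
drive_tool --moves "6 0 -0.004 -0.004 0; 6 0 -0.004 -0.004 0.035; 6 0 -0.004 -0.004 0.07; 6 0 -0.004 -0.004 0.105; 6 0 -0.004 -0.004 0.14; 6 0 -0.004 -0.004 0.175; 6 0 -0.004 -0.004 0.21; 6 0 -0.004 -0.004 0.245; 6 0 -0.004 -0.004 0.28; 6 0 -0.004 -0.004 0.315; 6 0 -0.004 -0.004 0.32"

```text
clock: 14.6
position: [0.4955, -0.2331, 0.0728]
orientation: [0.976, -0.217, 0.0, -0.001]
wrist_force: [2.7, 6.7, -8.6]
gripper_width: 0.122
grasp_force: 60.3
```

```bash
python3 -c "
from h import *
to([.4958,-.2337,.073],-82)
s=manip.get_state();print(s['gripper_width']*85.4,s['grasp_force'],s['wrist_force'],s['torque'])"
```

```text
now [ 0.4955 -0.2331  0.0728] yaw -25.0 q [-0.4433  0.4393  1.9228  0.0019  0.7792  1.5631] -> units [ 0.0022  0.0016 -0.001 ] roll 0.3164544199155967 t 14.6
10.403148934961065 60.261157751083374 [ 2.7011  6.6646 -8.6444] [ 1.0118 -0.3058  0.063 ]
```

Call:
drive_tool --moves "6 0 -0.003 0.003 0.035; 6 0 -0.003 0.003 0.07; 6 0 -0.003 0.003 0.105; 6 0 -0.003 0.003 0.14; 6 0 -0.003 0.003 0.175; 6 0 -0.003 0.003 0.21; 6 0 -0.003 0.003 0.245; 6 0 -0.003 0.003 0.28; 6 0 -0.003 0.003 0.315; 6 0 -0.003 0.003 0.32; 6 0 -0.003 0.003 0.32"

```text
clock: 15.7
position: [0.4957, -0.2328, 0.0727]
orientation: [0.752, -0.659, 0.0, -0.0]
wrist_force: [-1.4, 4.6, 1.3]
gripper_width: 0.122
grasp_force: 61.6
```

```bash
python3 - <<'E'
from m import *
to([.4958,-.2337,.073],10.4)
s=manip.get_state();print(s['gripper_width']*85.4,s['grasp_force'],s['wrist_force'],s['torque'])
f=grab_frame("side");a=f["frame"][140:215,190:290];b=grab_frame("wrist")["frame"]
b=cv2.resize(b,(512,384))
cv2.imwrite("pics/t7.png",np.vstack([np.pad(cv2.resize(a,(285,214),interpolation=cv2.INTER_CUBIC),((0,0),(0,227),(0,0))),b])[:,:,::-1])
E
```

```text
now [ 0.4957 -0.2328  0.0727] yaw -82.4 q [-0.4424  0.4395  1.9227  0.0012  0.7789  2.5659] -> units [ 0.0035  0.0001 -0.0013] roll -0.5156301226189994 t 15.7
10.444742189279234 61.590903997421265 [-1.4148  4.6276  1.3119] [ 0.8984  0.3731 -0.0125]
```

View pics/t7.png

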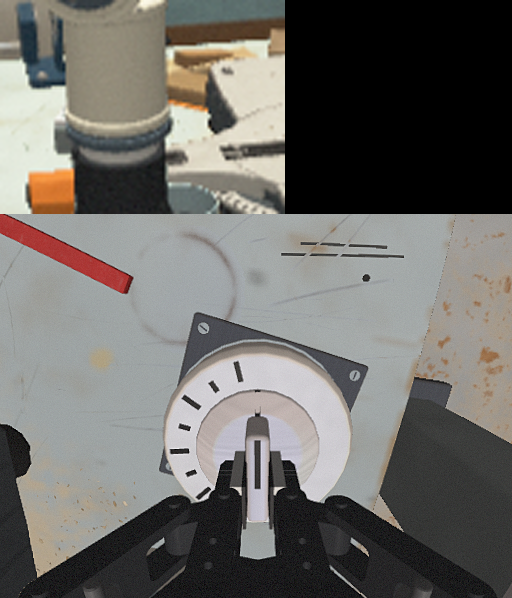

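The wrist view shows the pointer line at (257,412), well past the 30 mark at (240,372). Now I turn back towards 10 minutes.

Call:
drive_tool --moves "6 0 0 0 -0.035; 6 0 0 0 -0.07; 6 0 0 0 -0.105; 6 0 0 0 -0.14; 6 0 0 0 -0.175; 6 0 0 0 -0.21; 6 0 0 0 -0.245; 6 0 0 0 -0.28; 6 0 0 0 -0.315; 6 0 0 0 -0.35; 6 0 0 0 -0.35"

```text
clock: 16.9
position: [0.4956, -0.2331, 0.0727]
orientation: [0.986, -0.167, 0.0, -0.0]
wrist_force: [-3.0, 4.6, 6.9]
gripper_width: 0.121
grasp_force: 62.2
```

```bash
python3 -c "
from h import *
to([.4958,-.2337,.073],10.4)
s=manip.get_state();print(s['gripper_width']*85.4,s['grasp_force'],s['wrist_force'],s['torque'])"
```

```text
now [ 0.4956 -0.2331  0.0727] yaw -19.3 q [-0.4426  0.4395  1.9227  0.0006  0.7789  1.4639] -> units [ 0.0015  0.002  -0.0014] roll -0.1647873741645878 t 16.9
10.338298478887923 62.1740448474884 [-2.9804  4.5914  6.876 ] [0.7546 0.6311 0.0196]
```

Call:
drive_tool --moves "6 0 -0.002 -0.002 -0.035; 6 0 -0.002 -0.002 -0.07; 6 0 -0.002 -0.002 -0.105; 6 0 -0.002 -0.002 -0.135; 6 0 -0.002 -0.002 -0.155; 6 0 -0.002 -0.002 -0.165; 6 0 -0.002 -0.002 -0.165; 6 0 -0.002 -0.002 -0.165"

```text
clock: 17.7
position: [0.4956, -0.2331, 0.0726]
orientation: [0.996, 0.089, 0.0, 0.0]
wrist_force: [-4.9, 2.5, 7.0]
gripper_width: 0.121
grasp_force: 62.3
```

```bash
python3 -c "
from h import *
to([.4958,-.2337,.073],10.4)
s=manip.get_state();print(s['gripper_width']*85.4,s['grasp_force'],s['wrist_force'],s['torque'])"
```

```text
now [ 0.4956 -0.2331  0.0726] yaw 10.2 q [-0.4423  0.4397  1.9226 -0.0003  0.779   0.9513] -> units [ 0.0003  0.0023 -0.0016] roll -0.0013305813538824257 t 17.7
10.301050316046897 62.329652309417725 [-4.949   2.4994  6.9985] [ 0.2152  0.8571 -0.014 ]
```

Releasing, rising and checking the pointer against the 10 mark.

Call:
drive_tool --moves "16 0 0 0 0; 24 0 0 0 0; 36 0 0 0 0; 50 0 0 0 0; 60 0 0 0 0; 60 0 0 -0.05 0; 70 0 0 -0.15 0; 85 0 0 -0.3 0; 85 0 0 -0.45 0; 85 0 0 -0.55 0; 85 0 0 -0.55 0; 85 0 0 -0.55 0"

```text
clock: 18.9
position: [0.4958, -0.2332, 0.21]
orientation: [0.996, 0.089, 0.001, 0.0]
wrist_force: [0.6, 0.8, -0.1]
gripper_width: 0.994
grasp_force: 0.0
```

```bash
python3 - <<'E'
from m import *
F=measure(["wrist"],["timer_grip","timer_tip"]);f=F["wrist"];np.save("w8.npy",f,allow_pickle=True)
B=[b for b in blobs(f,(.4958,-.2337),.051,.0415,.0565) if b[2]>100]
c=(.4958,-.2337);B.sort(key=lambda b:-np.arctan2(b[1]-c[1],b[0]-c[0]));print(np.array(B))
if len(B)==7:
    r=fitmarks([b[:2] for b in B],[60,40,20,0,-20,-40,-60],[0,1,0,1,0,1,0],c,-9.6);print(r);c=r[0]
# pointer line on the knob top/rim
for z,half in((.055,.045),(.09,.045)):
    pass
t=cv2.resize(top(f,c,.056,.06,600),(600,600));
cv2.imwrite("pics/t8.png",t[:,:,::-1])
# black line on bar top, z=.09
for z in(.085,.09):
    g=cv2.cvtColor(top(f,c,z,.04,800),cv2.COLOR_RGB2GRAY);yy,xx=np.mgrid[:800,:800]
    m=((g<85)&(np.hypot(xx-400,yy-400)<.03*1e4)).astype(np.uint8);n,l,st,ce=cv2.connectedComponentsWithStats(m)
    for i in range(1,n):
        if st[i][4]>1500:
            p=np.argwhere(l==i);X=.04-(p+.5)*.08/800;u,s,v=np.linalg.svd(X-X.mean(0),full_matrices=False)
            print(z,st[i][4],X.mean(0),"dir",np.degrees(np.arctan(v[0][1]/v[0][0])),s)
E
```

```text
timer_grip wrist [256.2 186.8] 0.62 n 1
   atz wrist [ 0.4925 -0.2339  0.076 ]
timer_tip wrist [259.5 139.7] 0.67 n 1
   atz wrist [ 0.5357 -0.2296  0.055 ]
[[  0.5271  -0.1964 710.    ]
 [  0.5359  -0.2105 366.    ]
 [  0.5439  -0.2252 659.    ]
 [  0.5417  -0.2416 374.    ]
 [  0.5385  -0.2579 693.    ]
 [  0.526   -0.2691 388.    ]
 [  0.5131  -0.2797 695.    ]]
(array([ 0.4961, -0.234 ]), np.float64(-9.552103561623836), array([0.0487, 0.0462]), np.float64(6.634219659107377e-05))
0.085 2134 [0.0261 0.0038] dir -82.64902190951219 [0.1262 0.0731]
0.085 5442 [0.0081 0.0016] dir 10.156996663594159 [0.5476 0.0452]
0.09 1837 [0.0268 0.0038] dir -79.22997734561301 [0.1199 0.0529]
0.09 5237 [0.0095 0.0018] dir 10.167190761796897 [0.5263 0.0435]
```

View pics/t8.png

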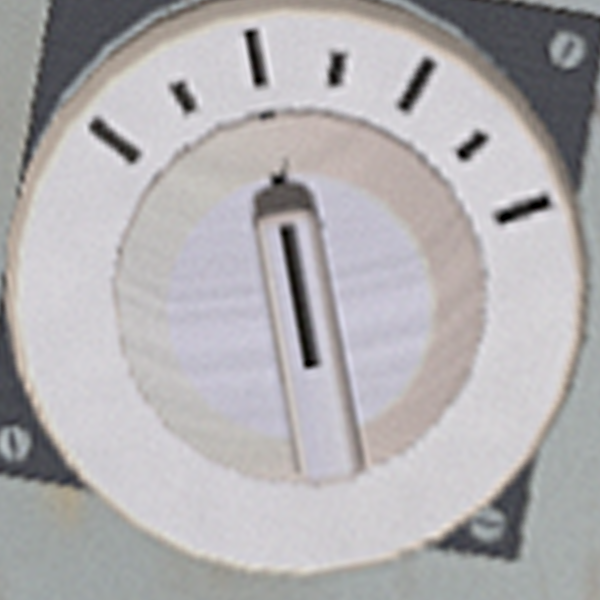

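The third mark from 0 (the 10 mark, at (258,58)) lines up with the rim tick at (268,113) and the bar line. The bar sits at 10.2° against the mark's 10.4°, which reads 10.1 min. Handing in.

```bash
python3 -c "
from station import manip
print(manip.sign_off())"
```

```text
the job is handed in; nothing more can be done
None
```

The job is handed in at about 19 s: the selector is at speed 4, the timer was wound past 30 (to about 33) and set back to about 10.1 minutes, both knobs are released, and I kept the arm clear of the mug and tape measure.

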